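# Slide the specimen home and trigger the microscope

### The job

The microscope is to photograph the specimen that is clamped in its slide. With the fingertips gently push the slide by its upright tab until it is fully home against its stop under the microscope, and then press down the ribbed pad of the hand switch on the left of the microscope to trigger the picture, let it come up again and withdraw. Do not touch the second hand switch, on the right in front of the hardness tester, leave the two loose specimens and the black case where they are, and pick nothing up.

Things in the scene. Friction and masses are not known exactly. Their poses are not given: they have to be found in the camera images.
- microscope: video microscope fixed to the worktop: grey base 190 x 120 mm, 18 mm high, steel column at its rear, black camera tube (51 mm across at its clamp ring) upright from 85 to 236 mm high over the origin; its cable loop reaches 290 mm. Origin: on the worktop under the tube. x axis level, away from the robot, the way the slide is pushed home; z up. Yaw within 10 degrees either way
- specimen_slide (a joint): the aluminium slide (carriage) with the specimen in its round nest: metres that it is still drawn out from home, 0 = fully home against its stop, at most 0.075; it starts 0.035 to 0.065 out. Pushing its tab along the microscope's +x takes about 2 to 3 N and brings it home; at the stop it is rigid. It stays where it is left
- slide_tab (a point): centre of the front face of the slide's upright finger tab, which moves with the slide. The tab is a plate 44 mm wide (along the microscope's y), 6 mm thick, its upper edge 58 mm and lower edge 20 mm above the worktop; this point is 45 mm above the worktop. The face looks along the microscope's -x, and the worktop in front of it is bare
- scope_switch: the microscope's hand switch, loose on the worktop on the left (+y) of the microscope: a low black box 65 x 94 mm, 30 mm high, whose whole top is a ribbed pad hinged at its far (+x) long edge. Origin: under its middle, on the worktop; x axis level, from the pad's free edge (at x = -40 mm) to its hinge (at x = +21 mm)
- scope_switch_pad (a joint): angle of that pad in rad: 0 = up at rest, 0.087 = fully down. Spring return; pressed at its spot it needs about 4 to 6 N and goes down 4 mm, then it is rigid
- scope_switch_spot (a point): the spot to press: on top of that pad, in the middle of its 92 mm length and 15 mm in from its free edge, 30 mm above the worktop with the pad up
- tester_switch: the second, identical hand switch, loose on the worktop on the right, in front of the hardness tester; it must not be touched. Origin under its middle, on the worktop
- specimen_a: loose mounted specimen, black disc of diameter 30 mm, 17 mm high, between microscope and hand switch; to be left alone. Origin under its middle
- specimen_b: loose mounted specimen, black disc of diameter 30 mm, 19 mm high, between microscope and hand switch, farther from the robot; to be left alone. Origin under its middle
- black_case: loose shut black case, 83 x 120 mm, 27 mm high, on the right of the microscope; smooth lid, not a switch; to be left alone. Origin under its middle

How it is judged:
By the outcome, as a careful person would: the job done as asked, in the order asked, and still so for the second after the job is handed in, with the robot touching nothing.
It also fails if it takes over 42 s, if anything falls off the work surface, if the arm or the gripper's body presses on something with over 40 N, if the wrist force passes 120 N, or if a joint passes its speed limit or range.

### The arm

A 7-joint arm with a two-finger parallel gripper is mounted at the origin on a cart in front of the work surface, level with it; the furniture and walls round the work are solid. World frame = base frame: x ahead of the robot, y to its left, z up, the work surface at z = 0. Lengths are in m, angles in rad, forces in N, time in s.
With the tool pointing down it reaches from about 0.4 to 0.85 m from the base axis. Payload 10.4 kg.
Tool frame: the origin (TCP) lies between the finger pads; the fingertips stand 17 mm ahead of it and the grasp point (between the pads) lies 2 mm behind it; z points along the fingers, y is the line along which they close (so a half turn about z gives the same grasp; the last joint's range is limited). The gripper opens to 85 mm and grips with 20 to 120 N. Pads are 22 mm wide; open, the fingers measure 114 mm over their backs; the gripper's body (76 mm by 85 mm) begins 54 mm behind the grasp point. The pads swing forward as they close: fully open they stand 13 mm farther back than shut.
Start: joints at [1.219, 0.332, -0.065, 1.46, 0.022, 1.35, -0.088], TCP at [0.202, -0.592, 0.248] pointing down, gripper open.
Joint ranges: [-2.6, 2.6], [-0.5, 2.12], [-1.47, 1.34], [0.16, 2.42], [-1.27, 4.41], [0.06, 2.06], [-2.6, 2.6]. Speed limits (rad/s): [2.22, 2.22, 2.79, 2.79, 3.14, 3.14, 3.14].

### API

Orientations are given as a unit quaternion [x, y, z, w].
In Python, from workcell import readout, imaging, manip gives the robot as it stands. The module is installed in compiled form; this text tells all that it offers.
- The arm moves only by the shell command python3 -m crank 'ROWS' [OPENING] [FORCE]. ROWS is JSON, a list of rows, each a list of 4 numbers: the shift along the tool's x, y, z as a fraction of full scale, then the turn about the tool's z as a fraction of full scale. In form: [[x, y, z, yaw], ...]. A call has 1 to 5 rows; each row is the pose to reach, as a shift and turn from the pose commanded when the call began, along the tool's axes at that moment; what a row does not reach only later rows make up. Full scale, the value 1, is 400 mm for a shift and 60 degrees for a turn. A row lasts 1/12 s, in which the tool goes at most 41.7 mm and 7.16 degrees, less where a joint would pass 70% of its speed; a pose out of reach is approached as far as the arm can. A call with a number of a shift or a turn outside -1 to 1 is refused whole. A call with a gripper value outside its range is refused whole. OPENING is the gripper command: -1 is shut, 1 is fully open, values between are in proportion, set as the call begins (- or left out, the last holds). The fingers move at their own pace and stop on an object; FORCE is the grip in N (left out, the last holds). Time passes only in rows, so rows that repeat a pose let the fingers close. It gives the time, the measured TCP pose, the force, the opening and the grip force at its end, in the units of the state.
- readout.get_obs(): the state, without advancing time (a new reading comes with each control period).
- imaging.camera(name): name is "scene" or "top"; returns a dict with "color" (384x512x3 uint8, red, green, blue), "fx", "fy", "cx", "cy" (pixels), "rvec" (rotation vector, rad) and "tvec" (3), from world to camera coordinates, as OpenCV has them. Camera axes: x right, y down, z forward; pixel columns grow to the right and rows downward; lengths in m; the calibration is good to about 2 mm. A picture is of the moment at which its call begins. There is no depth.
- manip.hand_in(): hands the job in; it is judged then, once.
The state is a dict: "clock": time; "joint_pos": joint angles; "joint_velocities": joint speeds; "tau": joint torques, N m; "position": TCP position; "ee_rot": TCP orientation; "ft_force": force on the tool from outside, world axes, zero at the start; "torque": the same for the moment, N m; "grip_width": opening from 0.0 (shut) to 1.0 (fully open); "grasp_force": force on a finger pad.
Only numpy, scipy, OpenCV 4.12 (cv2) and the standard library are available. Lean on these libraries where they do the work, as an engineer would, in place of code of your own. Each camera call takes 0.05 s, during which the arm holds its last target. There are 200 camera calls.

## Working session

There is one attempt and no reset: what is moved stays moved. The work goes in short steps, Python scripts to look and compute and a shell command to move; the robot and the scene stay as the last step left them, time stands still between calls to the robot, and variables do not carry over. Pictures are saved under pics/ and viewed, at most 10 in all, crops included, and the job is handed in when it is done.

```bash
mkdir -p pics; cat > h.py <<'E'
import numpy as np, cv2
from scipy.spatial.transform import Rotation as Ro
from workcell import readout, imaging
def cam(n):
    c=imaging.camera(n); c['K']=np.array([[c['fx'],0,c['cx']],[0,c['fy'],c['cy']],[0,0,1.]]); c['R']=Ro.from_rotvec(np.ravel(c['rvec'])).as_matrix(); c['t']=np.ravel(c['tvec']); return c
def plane(c,u,v,z):
    d=c['R'].T@np.linalg.solve(c['K'],[u,v,1.]); o=-c['R'].T@c['t']; return (o+d*(z-o[2])/d[2]).round(4)
def proj(c,p):
    q=c['K']@(c['R']@np.array(p)+c['t']); return (q[:2]/q[2]).round(1)
def save(c,f,x=0,y=0,w=512,h=384,s=1.5):
    cv2.imwrite(f,cv2.resize(c['color'][y:y+h,x:x+w,::-1],None,fx=s,fy=s,interpolation=cv2.INTER_CUBIC))
E
python3 - <<'E'
from h import *
import pickle
o=readout.get_obs(); print(o)
for n in('top','scene'):
    c=cam(n); save(c,f'pics/{n}0.png'); pickle.dump(c,open(n+'.pkl','wb')); print(n,-c['R'].T@c['t'],c['fx'])
E
```

```text
{'clock': 0.0, 'joint_pos': array([ 1.21937893,  0.33283556, -0.06469957,  1.46093288,  0.02158729,
        1.34990928, -0.08848929]), 'joint_velocities': array([-0.00067935,  0.00021603, -0.00029827,  0.00185622,  0.00124468,
        0.00141865, -0.00221854]), 'tau': array([ 8.34452021e-04, -6.25439358e+01,  4.97184251e-02, -3.91603231e+01,
        1.63104379e-02,  9.90405679e-03, -1.81135294e-05]), 'position': array([ 0.20171353, -0.59118347,  0.24754262]), 'ee_rot': array([ 9.86512749e-01,  1.63682965e-01, -1.40001792e-04, -6.80826740e-04]), 'ft_force': array([ 0.36106305,  0.17129704, -0.25965949]), 'torque': array([ 0.02521676, -0.03004029,  0.01315235]), 'grasp_force': 0.0, 'grip_width': 0.9963636659905589}
top [ 0.4900209  -0.05926334  0.99135769] 361.68540689872094
scene [-0.05792317  0.40793838  0.72534403] 395.51031456616835
```

View pics/top0.png

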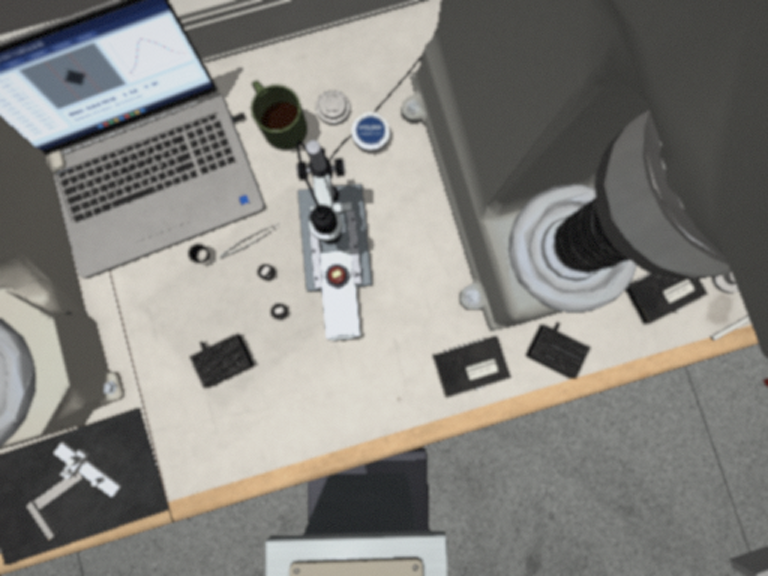

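View pics/scene0.png

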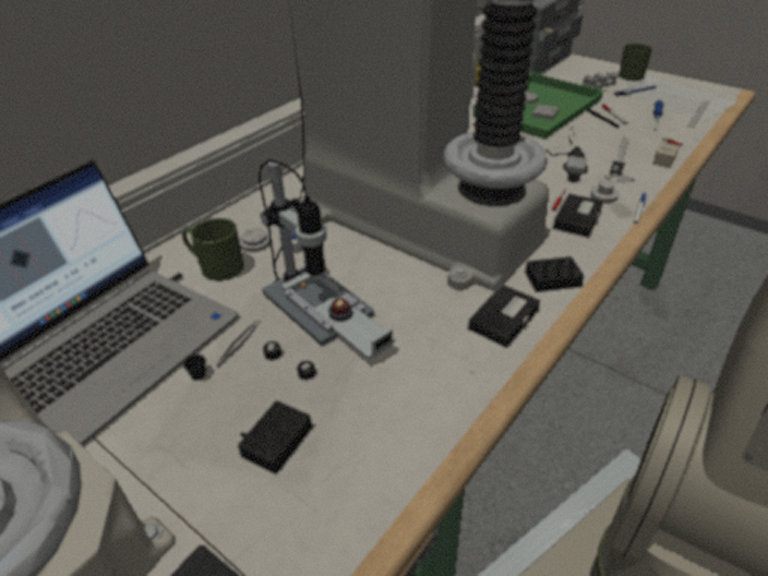

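Top view (at 1.5x) shows the microscope at about (325,225). The slide ends in its tab at about (343,337). The scope switch is at (222,360), the specimens at (267,271) and (280,311), the case at (470,365) and the tester switch at (557,350). Next I'll zoom in on the slide and the switch.

```bash
python3 - <<'E'
from h import *
import pickle
T=pickle.load(open('top.pkl','rb'));S=pickle.load(open('scene.pkl','rb'))
a=cv2.resize(T['color'][110:270,115:275,::-1],(600,600),interpolation=cv2.INTER_CUBIC)
cv2.imwrite('pics/tz.png',a)
b=cv2.resize(S['color'][160:320,150:290,::-1],(525,600),interpolation=cv2.INTER_CUBIC)
cv2.imwrite('pics/sz.png',b)
g=cv2.cvtColor(T['color'],cv2.COLOR_RGB2GRAY)
for nm,(x0,y0,x1,y1),z in(('sw',(120,218,175,262),.03),('case',(285,220,343,266),.027),('tester',(345,210,397,255),.03),('spA',(178,198,195,215),.0),('spB',(168,172,187,190),.0)):
    m=(g[y0:y1,x0:x1]<75).astype(np.uint8); m=cv2.morphologyEx(m,cv2.MORPH_OPEN,np.ones((3,3)))
    cs=cv2.findContours(m,0,2)[0]; k=max(cs,key=cv2.contourArea)
    bx=cv2.boxPoints(cv2.minAreaRect(k))+[x0,y0]
    print(nm,cv2.contourArea(k),bx.round(1).tolist(),[plane(T,*p,z)[:2].tolist() for p in bx],plane(T,*bx.mean(0),z))
# slide bright mask
m=((g>195)*255).astype(np.uint8)[150:235,205:250]
k=max(cv2.findContours(m,0,2)[0],key=cv2.contourArea); print(cv2.minAreaRect(k+np.array([205,150])), (k.reshape(-1,2)+[205,150])[:,1].max())
E
```

```text
sw 791.0 [[125.9, 235.4], [158.6, 219.7], [169.6, 242.8], [136.9, 258.4]] [[0.4807, 0.2832], [0.5196, 0.1969], [0.4581, 0.168], [0.4198, 0.2539]] [0.4694 0.2255 0.03  ]
case 1116.0 [[289.2, 237.1], [330.6, 224.2], [338.7, 250.4], [297.4, 263.3]] [[0.4641, -0.1479], [0.4952, -0.259], [0.4257, -0.2774], [0.3951, -0.1669]] [ 0.4449 -0.2127  0.027 ]
tester 750.0 [[350.4, 236.2], [360.8, 215.4], [392.4, 231.2], [382.0, 252.0]] [[0.4621, -0.3094], [0.5162, -0.3399], [0.4722, -0.4213], [0.4185, -0.3905]] [ 0.4671 -0.3653  0.03  ]Traceback (most recent call last):
  File "<stdin>", line 11, in <module>
ValueError: max() iterable argument is empty
```

View pics/tz.png

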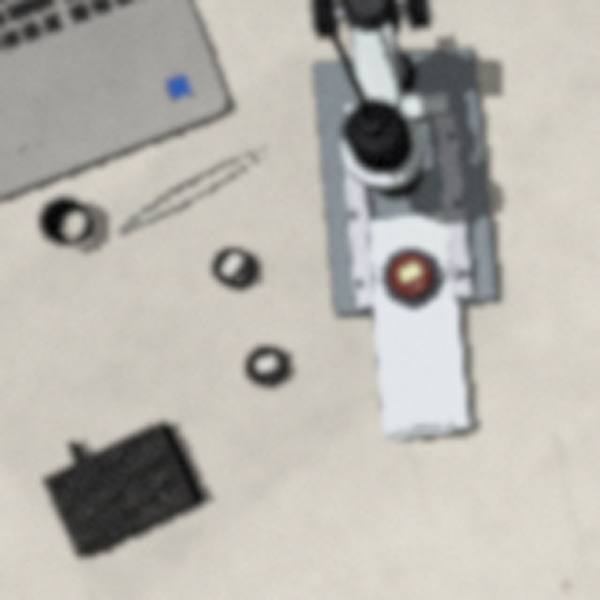

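View pics/sz.png

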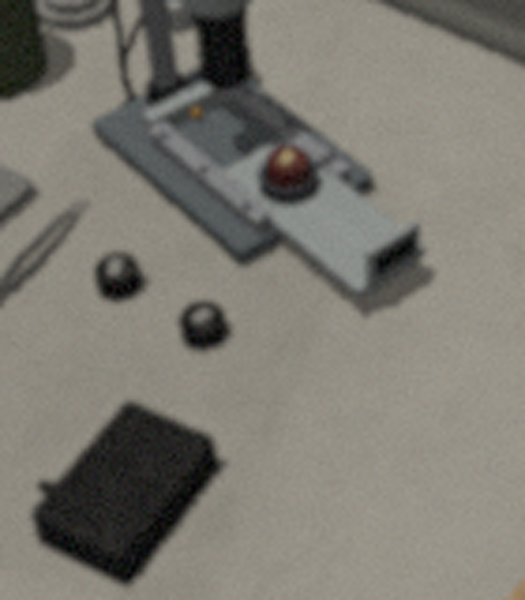

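Zoomed top view (3.75x, offset 115,110): the tab's top edge runs from (384,437) to (475,430). The switch's top face spans (45,482), (165,425), (198,503) and (85,555), with its cable at the far edge. Next I'll compute positions.

```bash
python3 - <<'E'
from h import *
import pickle
T=pickle.load(open('top.pkl','rb'));S=pickle.load(open('scene.pkl','rb'))
t=lambda x,y,z:plane(T,115+x/3.75-.4,110+y/3.75-.4,z)
s=lambda x,y,z:plane(S,150+x/3.75-.4,160+y/3.75-.4,z)
print('tab T',t(384,437,.058),t(475,430,.058)); print('tab S',s(368,262,.058),s(417,227,.058), 'low',s(368,292,.02))
for p in((338,315),(499,300),(315,62),(475,50)): print('base',t(*p,.018))
for p in((45,482),(165,425),(198,503),(85,555)): print('sw T',t(*p,.03))
for p in((130,403),(213,440),(125,555),(38,510)): print('sw S',s(*p,.03))
print('spec',t(268,366,.01),t(237,268,.01))
g=cv2.cvtColor(T['color'],cv2.COLOR_RGB2GRAY).astype(float)
for x in (221,226,231,236): print(x,g[218:234,x].astype(int))
E
```

```text
tab T [0.4981 0.0395 0.058 ] [ 0.5012 -0.0229  0.058 ]
tab S [0.4911 0.039  0.058 ] [ 0.4971 -0.0045  0.058 ] low [0.5002 0.0341 0.02  ]
base [0.587  0.0754 0.018 ]
base [ 0.5946 -0.0409  0.018 ]
base [0.7738 0.0896 0.018 ]
base [ 0.7797 -0.0279  0.018 ]
sw T [0.4734 0.2812 0.03  ]
sw T [0.5111 0.1969 0.03  ]
sw T [0.4558 0.1739 0.03  ]
sw T [0.4219 0.253  0.03  ]
sw S [0.5069 0.2046 0.03  ]
sw S [0.4527 0.1797 0.03  ]
sw S [0.4158 0.258  0.03  ]
sw S [0.4715 0.2824 0.03  ]
spec [0.552  0.1276 0.01  ] [0.6242 0.1495 0.01  ]
221 [230 229 229 230 229 224 213 195 189 188 198 208 207 205 207 206]
226 [229 230 229 228 221 195 185 175 162 181 204 212 211 206 207 205]
231 [229 228 229 227 218 196 186 172 158 181 208 213 214 212 212 210]
236 [229 231 229 227 219 195 152 129 157 196 212 212 214 211 212 212]
```

```bash
python3 -m crank '[[0.07,-0.06,0,0.05],[0.14,-0.12,0,0.1],[0.21,-0.18,0,0.15],[0.28,-0.245,0,0.2],[0.35,-0.305,0,0.25]]' -1 20; python3 - <<'E'
from h import *
o=readout.get_obs(); R=Ro.from_quat(o['ee_rot']).as_matrix()
for g in([.37,-.3,.2475],[.41,.006,.2475]): print((R.T@(np.array(g)-o['position'])/.4).round(3))
print(R.round(3),o['position'])
E
```

```text
clock: 0.52
position: [0.2953, -0.4289, 0.2479]
ee_rot: [0.999, 0.032, -0.0, -0.0]
ft_force: [1.1, -0.6, 0.7]
grip_width: 0.298
grasp_force: 0.0
[ 0.207 -0.31   0.001]
[ 3.560e-01 -1.067e+00  1.000e-03]
[[ 0.998  0.064 -0.   ]
 [ 0.064 -0.998  0.   ]
 [-0.    -0.    -1.   ]] [ 0.29532343 -0.42889102  0.24794826]
```

```bash
python3 -m crank '[[0.06,-0.08,0,0],[0.12,-0.16,0,0],[0.18,-0.24,0,0],[0.2,-0.34,0,0],[0.22,-0.44,0,0]]'; python3 -m crank '[[0.02,-0.1,0,0],[0.04,-0.2,0,0],[0.06,-0.3,0,0],[0.08,-0.4,0,0],[0.1,-0.5,0,0]]'; python3 - <<'E'
from h import *
o=readout.get_obs(); R=Ro.from_quat(o['ee_rot']).as_matrix()
for g in([.435,.007,.2475],): print((R.T@(np.array(g)-o['position'])/.4).round(3))
E
```

```text
clock: 0.93
position: [0.3714, -0.2472, 0.2479]
ee_rot: [0.999, 0.034, -0.0, -0.0]
ft_force: [1.4, 0.3, 0.9]
grip_width: -0.002
grasp_force: 0.0
clock: 1.35
position: [0.397, -0.0452, 0.2482]
ee_rot: [0.999, 0.033, -0.0, 0.0]
ft_force: [1.4, -0.3, -0.3]
grip_width: 0.001
grasp_force: 0.0
[ 0.103 -0.124  0.002]
```

```bash
python3 -m crank '[[0.05,-0.06,0.05,0],[0.1,-0.12,0.1,0],[0.1,-0.12,0.2,0],[0.1,-0.12,0.3,0],[0.1,-0.12,0.37,0]]';python3 -m crank '[[0,0,0.06,0],[0,0,0.12,0],[0,0,0.12,0]]'; python3 - <<'E'
from h import *
o=readout.get_obs(); R=Ro.from_quat(o['ee_rot']).as_matrix(); print(o['position'],R[:,0].round(3))
T=cam('top');S=cam('scene')
a=cv2.resize(T['color'][180:260,190:270,::-1],(400,400),interpolation=cv2.INTER_CUBIC)
b=cv2.resize(S['color'][190:270,200:280,::-1],(400,400),interpolation=cv2.INTER_CUBIC)
cv2.imwrite('pics/n1.png',np.hstack([a,b]))
p=o['position']-[0,0,.017]; print(proj(T,p),proj(S,p))
E
```

```text
clock: 1.77
position: [0.4328, 0.004, 0.0973]
ee_rot: [0.999, 0.034, -0.001, -0.0]
ft_force: [-0.1, -1.2, -0.0]
grip_width: -0.002
grasp_force: 0.0
clock: 2.02
position: [0.4311, 0.0035, 0.0485]
ee_rot: [0.999, 0.034, -0.003, -0.001]
ft_force: [-0.8, -0.2, -0.1]
grip_width: 0.003
grasp_force: 0.0
[0.4311264  0.00345928 0.04848562] [ 0.998  0.067 -0.007]
[232.3 251.4] [275.3 245.1]
```

View pics/n1.png

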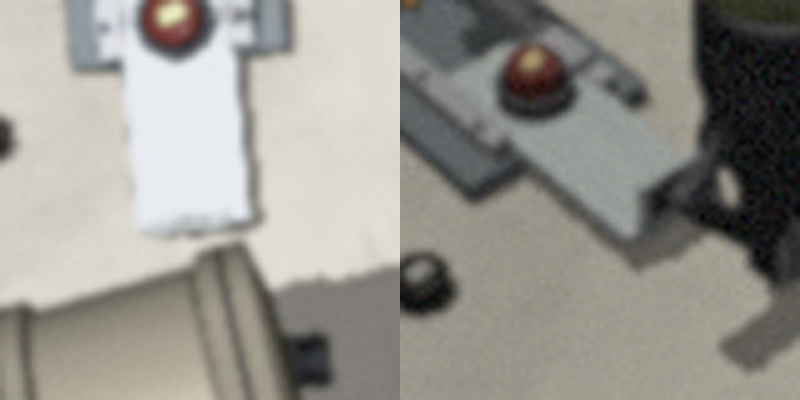

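Side by side, the shut fingers are about 5 cm in front of the tab, which is at (190,225) in the left half and (670,200) in the right half. They're lined up with it within a few mm, so I'll start pushing.

```bash
python3 -m crank '[[0.04,-0.01,0,0],[0.08,-0.01,0,0],[0.095,-0.01,0,0],[0.105,-0.01,0,0],[0.11,-0.01,0,0]]'; python3 -m crank '[[0.01,0,0,0],[0.02,0,0,0],[0.03,0,0,0],[0.04,0,0,0],[0.05,0,0,0]]'
```

```text
clock: 2.53
position: [0.4784, 0.0103, 0.0532]
ee_rot: [0.999, 0.033, 0.001, 0.0]
ft_force: [-0.9, 0.3, 0.5]
grip_width: -0.001
grasp_force: 0.0
clock: 2.95
position: [0.4977, 0.0116, 0.0522]
ee_rot: [0.999, 0.033, -0.0, 0.0]
ft_force: [-2.9, -0.0, 2.0]
grip_width: 0.001
grasp_force: 1.1
```

```bash
python3 -m crank '[[0.01,0,0,0],[0.02,0,0,0],[0.03,0,0,0],[0.04,0,0,0],[0.05,0,0,0]]'
```

```text
clock: 3.37
position: [0.5181, 0.0131, 0.0522]
ee_rot: [0.999, 0.033, -0.0, -0.0]
ft_force: [-2.5, -0.6, 1.0]
grip_width: 0.001
grasp_force: 1.1
```

```bash
for i in 1; do python3 -m crank '[[0.005,0,0,0],[0.01,0,0,0],[0.015,0,0,0],[0.02,0,0,0],[0.025,0,0,0]]'; done; 
```

```text
clock: 3.78
position: [0.5277, 0.0138, 0.0522]
ee_rot: [0.999, 0.034, -0.0, 0.0]
ft_force: [-2.2, -1.1, 0.7]
grip_width: -0.001
grasp_force: 1.1
```

```bash
python3 -m crank '[[0.004,0,0,0],[0.008,0,0,0],[0.012,0,0,0],[0.016,0,0,0],[0.02,0,0,0]]' 
```

```text
clock: 4.2
position: [0.5358, 0.0143, 0.0523]
ee_rot: [0.999, 0.034, -0.0, 0.0]
ft_force: [-2.0, 1.2, 0.2]
grip_width: -0.001
grasp_force: 1.1
```

```bash
python3 -m crank '[[0.003,0,0,0],[0.006,0,0,0],[0.009,0,0,0],[0.012,0,0,0],[0.015,0,0,0]]' 
```

```text
clock: 4.62
position: [0.5417, 0.0147, 0.0523]
ee_rot: [0.999, 0.033, -0.0, -0.0]
ft_force: [-2.7, 1.0, -1.6]
grip_width: -0.002
grasp_force: 1.0
```

```bash
python3 -m crank '[[0.003,0,0,0],[0.006,0,0,0],[0.009,0,0,0],[0.012,0,0,0]]' 
```

```text
clock: 4.95
position: [0.5466, 0.0151, 0.0523]
ee_rot: [0.999, 0.034, 0.0, -0.0]
ft_force: [-2.8, 1.4, -0.5]
grip_width: -0.002
grasp_force: 1.0
```

```bash
python3 -m crank '[[0.003,0,0,0],[0.006,0,0,0],[0.009,0,0,0],[0.012,0,0,0]]' 
```

```text
clock: 5.28
position: [0.5514, 0.0153, 0.0523]
ee_rot: [0.999, 0.033, -0.0, 0.0]
ft_force: [-1.2, 2.3, 0.4]
grip_width: 0.002
grasp_force: 1.0
```

```bash
python3 -m crank '[[0.003,0,0,0],[0.005,0,0,0],[0.007,0,0,0],[0.007,0,0,0]]' 
```

```text
clock: 5.62
position: [0.5516, 0.0153, 0.052]
ee_rot: [0.999, 0.034, -0.003, 0.001]
ft_force: [-16.7, -0.2, 12.2]
grip_width: 0.001
grasp_force: 8.3
```

At the stop: the force jumped to 17 N with no further travel. I'll withdraw and head for the switch.

```bash
python3 -m crank '[[-0.04,0,0,0],[-0.1,0,0,0],[-0.17,0,-0.06,0],[-0.2,0,-0.15,0],[-0.2,0,-0.2,0]]'; python3 -m crank '[[0,-0.09,0,-0.1],[0,-0.18,0,-0.2],[0,-0.27,0,-0.3],[0,-0.36,0,-0.34],[0,-0.4,0,-0.34]]';python3 - <<'E'
from h import *
o=readout.get_obs(); R=Ro.from_quat(o['ee_rot']).as_matrix(); print(R[:,0].round(3))
print((R.T@(np.array([.4503,.2223,.06])-o['position'])/.4).round(3))
T=cam('top');g=T['color'][180:260,190:270,::-1];S=cam('scene')['color'][160:240,180:260,::-1]
cv2.imwrite('pics/n2.png',np.hstack([cv2.resize(i,(400,400)) for i in(g,S)]))
E
```

```text
clock: 6.03
position: [0.4731, 0.0098, 0.1347]
ee_rot: [0.999, 0.034, 0.001, 0.001]
ft_force: [2.4, -0.4, 1.5]
grip_width: 0.001
grasp_force: 0.0
clock: 6.45
position: [0.4634, 0.1744, 0.1333]
ee_rot: [0.977, 0.213, 0.001, -0.001]
ft_force: [0.3, 0.5, 0.1]
grip_width: 0.001
grasp_force: 0.0
[0.909 0.417 0.003]
[ 0.02  -0.122  0.183]
```

View pics/n2.png

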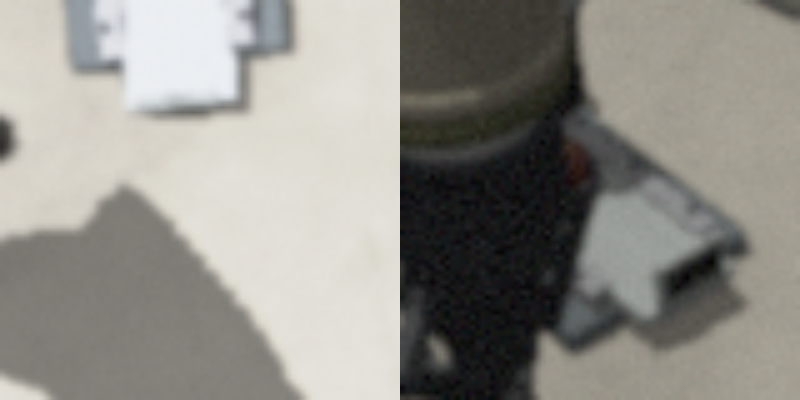

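The slide's tab end has moved from row 230 to row 105 in the left half, i.e. in under the tube. Next I'll go over the switch spot.

```bash
python3 -m crank '[[0.01,-0.06,0,0],[0.02,-0.12,0.04,0],[0.02,-0.12,0.12,0],[0.02,-0.12,0.165,0],[0.02,-0.12,0.165,0]]'; python3 - <<'E'
from h import *
o=readout.get_obs();print(o['position'])
T=cam('top');S=cam('scene')
p=o['position']-[0,0,.017];print(proj(T,p),proj(S,p))
cv2.imwrite('pics/n3.png',np.hstack([cv2.resize(i,(400,400)) for i in(T['color'][200:280,110:190,::-1],S['color'][240:340,140:240,::-1])]))
E
```

```text
clock: 6.97
position: [0.4498, 0.2149, 0.0631]
ee_rot: [0.978, 0.21, -0.002, 0.001]
ft_force: [-0.9, -0.3, -1.1]
grip_width: -0.003
grasp_force: 0.0
[0.44979278 0.21489896 0.06314026]
[150.  246.8] [192.1 281.3]
```

View pics/n3.png

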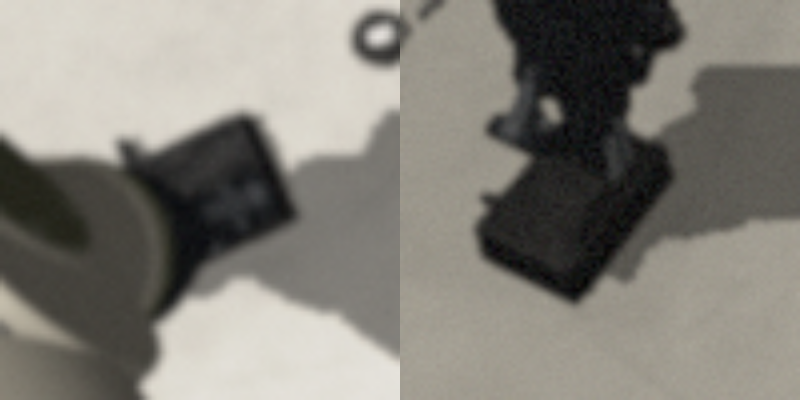

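The fingertips are over the switch, at about (608,164) in the right half, roughly 7 mm short of the spot in y. I'll correct that and then press.

```bash
python3 -m crank '[[0.005,-0.01,0,0],[0.005,-0.01,0,0],[0.005,-0.01,0.01,0],[0.005,-0.01,0.02,0],[0.005,-0.01,0.02,0]]'
```

```text
clock: 7.48
position: [0.4512, 0.2209, 0.0578]
ee_rot: [0.978, 0.21, -0.0, 0.0]
ft_force: [-0.6, 0.1, -0.1]
grip_width: -0.0
grasp_force: 0.0
```

```bash
python3 -m crank '[[0,-0.003,0.007,0],[0,-0.003,0.014,0],[0,-0.003,0.02,0],[0,-0.003,0.026,0],[0,-0.003,0.026,0]]'
```

```text
clock: 7.9
position: [0.4506, 0.2223, 0.0474]
ee_rot: [0.978, 0.21, -0.0, 0.0]
ft_force: [-0.8, 0.1, 0.2]
grip_width: -0.003
grasp_force: 0.0
```

```bash
python3 -m crank '[[0,0,0.003,0],[0,0,0.006,0],[0,0,0.009,0],[0,0,0.009,0]]'
```

```text
clock: 8.23
position: [0.4503, 0.2222, 0.0441]
ee_rot: [0.978, 0.21, -0.001, 0.0]
ft_force: [-2.8, -1.8, 5.1]
grip_width: 0.0
grasp_force: 2.4
```

```bash
python3 -m crank '[[0,0,0.002,0],[0,0,0.004,0],[0,0,0.005,0],[0,0,0.005,0]]'
```

```text
clock: 8.57
position: [0.4502, 0.2222, 0.0429]
ee_rot: [0.978, 0.21, -0.001, 0.001]
ft_force: [-8.8, -5.0, 17.8]
grip_width: -0.0
grasp_force: 9.3
```

The pad is bottomed: 18 N at 4 mm of travel. I'll release it and withdraw upward.

```bash
python3 -m crank '[[0,0,-0.01,0],[0,0,-0.03,0],[0,0,-0.1,0],[0,0,-0.2,0],[0,0,-0.3,0]]'; python3 -m crank '[[-0.03,0,-0.05,0],[-0.06,0,-0.1,0],[-0.1,0.0,-0.1,0],[-0.1,0,-0.1,0],[-0.1,0,-0.1,0]]';python3 - <<'E'
from h import *
T=cam('top');S=cam('scene')
cv2.imwrite('pics/n4.png',np.hstack([cv2.resize(i,(400,400),interpolation=cv2.INTER_CUBIC) for i in(T['color'][110:270,115:275,::-1],S['color'][160:320,140:300,::-1])]))
E
```

```text
clock: 8.98
position: [0.45, 0.2224, 0.1634]
ee_rot: [0.978, 0.21, -0.001, -0.0]
ft_force: [2.2, 0.6, -0.4]
grip_width: -0.0
grasp_force: 0.0
clock: 9.4
position: [0.4145, 0.2056, 0.2027]
ee_rot: [0.978, 0.21, 0.001, 0.001]
ft_force: [0.2, 1.2, -0.6]
grip_width: -0.001
grasp_force: 0.0
```

View pics/n4.png

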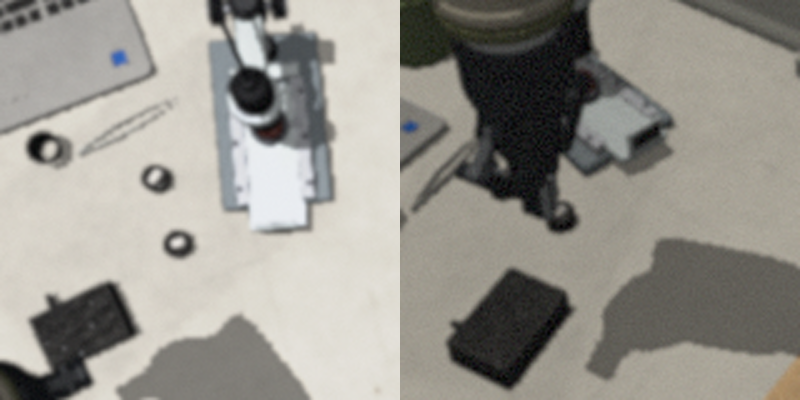

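The specimen is now under the tube at (268,130). The switch at (83,322) and both loose discs are unmoved, and the arm is clear of everything.

```bash
python3 -c "
from workcell import manip; print(manip.hand_in())"
```

```text
the job is handed in; nothing more can be done
None
```

I pushed the slide home against its stop, pressed the left hand switch fully down and released it, withdrew the arm and handed the job in at about 9.5 s; the verdict was not shown.

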